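# Probe two test points of an open RF module

## Task

Take the test probe out of its forked stand and, pressing gently, touch its spring tip on the middle of the slim round post in the open aluminium module and hold it there for about half a second; then do the same on the square block. Keep the probe off the module's walls and off the wide round disc. Then slide the probe back into the fork so that it hangs there by its collar as before, and leave everything else on the bench where it is.

Things in the scene. Friction and masses are not known exactly. Their poses are not given: they have to be found in the camera images.
- probe: Hand test probe, 186 mm long, about 0.13 kg, hanging upright in the stand by its collar. Origin on its axis at the collar's underside; z up, x and y square to the handle's faces. Top down: square grey handle, round collar 44 mm across (0 to 6 mm above the origin), thin neck, black barrel 28 mm across (34 to 79 mm below), nose cone narrowing from 28 to 10 mm across (79 to 99 mm below), spring tip.
- handle (a point): Middle of the probe's square handle, 28 x 28 mm, on the axis 38 mm above the probe's origin. The handle spans 6 to 71 mm above the origin, directly above the collar; a brass stub 18 mm across and 4 mm high on top is for looks only.
- neck (a point): Middle of the probe's round steel neck, 14 mm across, 17 mm below the probe's origin. The neck spans 0 to 34 mm below the origin. Collar and barrel are both wider than the stand's slot, so the neck must pass through the slot sideways.
- tip_end (a point): The end of the probe's spring tip, on the probe's axis, 115 mm below the probe's origin. The tip slides up into the nose by up to 8 mm: it starts to give at 1.6 N and is fully in at 4.8 N.
- tip: The brass spring tip itself, a rod 6 mm across that sticks 16 mm out of the nose; origin at its lower end.
- stand: Probe stand, fixed, with a level fork plate 8 mm thick, top 145 mm above the table. Origin on the table under the place where the probe hangs; the fork opens to the stand's -x. Steel foot 12 mm thick, x -53 to +80 mm, 110 mm wide; post 50 mm wide at x +58 to +74 mm, as tall as the fork.
- seat (a point): Middle of the place where the collar rests: on the slot's centre line, level with the fork's top, 145 mm above the stand's origin, axes as the stand's. The slot is 22 mm wide, along x, closed 11 mm beyond the seat (+x).
- mouth (a point): Open end of the slot, between the prong ends, level with the fork's top, 39 mm from the seat along -x. Prongs are 18 mm wide; their last 6 mm carry a lip 6 mm high. To pass, raise the probe from its hanging height by more than 6 mm (collar over the lips) and less than 26 mm (barrel under the fork), and slide it along x; it is clear 65 mm from the seat.
- module: Open milled aluminium module, fixed, 88 (x) x 208 (y) x 34 mm high, floor 6 mm thick, walls 4 mm thick, all 34 mm high. Two cross walls make three bays in a row, centred at y = -68, 0 and +68 mm, each 80 (x) by 64 mm (y) or more inside. Each bay has one brass test point near its middle; which is where varies. Origin: centre of the underside.
- post: First test point: the slim upright round brass post, 18 mm across, 26 mm tall, standing on the module's floor. Fixed. Origin: centre of its underside.
- post_top (a point): Middle of the post's flat top, 32 mm above the table.
- block: Second test point: the square brass block, 30 x 30 mm, 18 mm tall, standing on the module's floor. Fixed. Origin: centre of its underside.
- block_top (a point): Middle of the block's flat top, 24 mm above the table.
- disc: Not to be touched: the wide low round brass disc, 42 mm across, 12 mm tall, standing on the module's floor. Fixed. Origin: centre of its underside.
- driver: bystander, loose, to be left where it is: screwdriver 170 mm long lying flat along its x. Origin near its middle, at the underside.
- wrench: bystander, loose, to be left where it is: steel wrench 160 mm long lying flat along its x. Origin near its middle, at the underside.
- meter: bystander, loose, to be left where it is: grey handheld meter 160 (x) x 80 (y) x 34 mm lying on its back. Origin: centre of the underside.
- mug: bystander, loose, to be left where it is: white mug 80 mm across, 90 mm tall, handle at its +y. Origin: centre of the underside.
- bottle: bystander, loose, to be left where it is: white capped bottle 60 mm across, 140 mm tall. Origin: centre of the underside.
- coupler: bystander, loose, to be left where it is: small aluminium block 30 (x) x 70 (y) x 22 mm with three brass connectors. Origin: centre of the underside.
Not all that is in view belongs to the job. What is shaped like the stand but orange is not meant. What is shaped like the probe but red is not meant.

How it is judged:
On the way, in this order (a step that is already met when the one before it is completed fails the run):
1. the spring tip presses on the post's top with more than 1 N, within 8 mm of its middle, for 0.4 s (contact force between tip and post above 1 N and horizontal distance between tip_end and post_top below 0.008 m), for 0.4 s.
2. then the tip presses on the square block's top with more than 1 N, within 8 mm of its middle, for 0.4 s (contact force between tip and block above 1 N and horizontal distance between tip_end and block_top below 0.008 m), for 0.4 s.
At the end, for the whole second after the job is handed in: The probe hangs still in the fork with its collar flat on both prongs behind the lips: its origin within 12 mm of the seat sideways and 3 mm in height, upright within 0.06 rad, moving slower than 0.02 m/s and carried by the stand (horizontal distance between probe and seat below 0.012 m and z of probe in the frame of seat between -0.003 and 0.003 m and angle between probe's own z axis and vertical below 0.06 rad and linear speed of probe below 0.02 m/s and contact force between probe and stand above 0.3 N); the robot touches nothing.
It fails at once if the probe presses on the module's housing with more than 0.5 N (contact force between probe and module above 0.5 N).
It fails at once if the probe touches the wide disc (more than 0.3 N) (contact force between probe and disc above 0.3 N).
It fails at once if the probe presses on the post or block with more than 15 N (contact force between probe and post above 15 N or contact force between probe and block above 15 N).
It fails at once if a bystander is moved by more than 20 mm (distance of any of driver, wrench, meter, mug, bottle, coupler from where it was at the start of the episode above 0.02 m).
It also fails if it takes over 58 s, if anything falls off the work surface, if the arm or the gripper's body presses on something with over 40 N, if the wrist force passes 120 N, or if a joint passes its speed limit or range.

## Robot

A 6-joint arm with a two-finger parallel gripper is mounted at the origin on the work surface. World frame = base frame: x ahead of the robot, y to its left, z up, the work surface at z = 0. Lengths are in m, angles in rad, forces in N, time in s.
With the tool pointing down it reaches from about 0.225 to 0.875 m from the base axis. Payload 3.4 kg.
Tool frame: the origin (TCP) lies at the very end of the fingers, on their centre line; the grasp point (between the pads) lies 19 mm behind it; z points along the fingers, x is the direction in which the jaws open and shut, and the axes are right-handed (so a half turn about z gives the same grasp; the last joint's range is limited). The gripper opens to 85 mm and grips with 20 to 120 N. Pads are 22 mm wide; open, the fingers measure 114 mm over their backs; the gripper's body (76 mm by 85 mm) begins 54 mm behind the grasp point. The pads swing forward as they close: fully open they stand 13 mm farther back than shut.
Start: joints at [1.199, 0.276, 1.505, -0, 1.361, -0.121], TCP at [0.143, 0.557, 0.231] pointing down, gripper open.
Joint ranges: [-2.89, 2.89], [-0.75, 2.08], [0.22, 2.7], [-1.18, 4.32], [0.11, 2.71], [-2.7, 2.7]. Speed limits (rad/s): [2.57, 2.57, 3.14, 3.14, 3.14, 3.14].

## Interface

Orientations are given as a unit quaternion [w, x, y, z].
In Python, from rig import manip gives the robot as it stands.
- The arm moves only by the tool carry_out, never from a script. Its argument "series" is a list of rows, each a list of 2 entries, a list of its own where there are three numbers: the shift along the tool's x, y, z in mm, then the turn about the tool's z in degrees. A call has 1 to 10 rows; each row shifts and turns the pose as measured when the row begins, along the tool's axes as they then stand; what a row does not reach is not made up. A row lasts 1/12 s, in which the tool goes at most 41.7 mm and 7.16 degrees, less where a joint would pass 70% of its speed; a pose out of reach is approached as far as the arm can. A call is refused whole if a number of a shift passes 41.7 or a number of a turn 7.16, either way. A call with a gripper value outside its range is refused whole. "fingers" is the finger opening in mm, from 0 to 85.4, set as the call begins (left out, the last holds). The fingers move at their own pace and stop on an object; "squeeze" is the grip in N (left out, the last holds). Time passes only in rows, so rows that do not move let the fingers close. It gives the time, the measured TCP pose, the force and the opening at its end, in the units of the state.
- manip.get_state(): the state, without advancing time (a new reading comes with each control period).
- manip.get_image(name): name is "scene" or "top"; returns a dict with "frame" (420x560x3 uint8, blue, green, red), "K" (3x3 intrinsics, pixels), "rvec" (rotation vector, rad) and "tvec" (3), from world to camera coordinates, as OpenCV has them. Camera axes: x right, y down, z forward; pixel columns grow to the right and rows downward; lengths in m; the calibration is good to about 2 mm. A picture is of the moment at which its call begins. There is no depth.
- manip.sign_off(): hands the job in, once; it reports no verdict.
The state is a dict: "clock": time; "qpos": joint angles; "qd": joint speeds; "effort": joint torques, N m; "position": TCP position; "ee_rot": TCP orientation; "contact_force": force on the tool from outside, world axes, zero at the start; "moment": the same for the moment, N m; "width": finger opening in m.
Only numpy, scipy, OpenCV 4.12 (cv2) and the standard library are available. Lean on these libraries where they do the work, as an engineer would, in place of code of your own. Each camera call takes 0.05 s, during which the arm holds its last target. There are 200 camera calls.

## Working session

There is one attempt and no reset: what is moved stays moved. The work goes in short steps, Python scripts to look and compute and a tool call to move; the robot and the scene stay as the last step left them, time stands still between calls to the robot, and variables do not carry over. Pictures are saved under pics/ and viewed, about 8 in all and at most 12, crops included, and the job is handed in when it is done.

Besides the shell and the picture viewer there is one more tool, called after "Request:" by a JSON object that holds its "op" and its "data", one argument or row to a line. carry_out: Moves the arm, as the interface text tells. Its arguments: {"type":"object","properties":{"series":{"type":"array","items":{"type":"array"}},"fingers":{"type":"number"},"squeeze":{"type":"number"}},"required":["series"]}

```bash
mkdir -p pics; ls; cat > h.py <<'E'
import numpy as np, cv2
from rig import manip
def shot(n,tag):
    d=manip.get_image(n); cv2.imwrite(f'pics/{tag}.png',d['frame']); np.savez(f'pics/{tag}.npz',**{k:np.array(d[k]) for k in d}); return d
def load(tag): return dict(np.load(f'pics/{tag}.npz'))
def ray(d,uv):
    R=cv2.Rodrigues(np.array(d['rvec'],float))[0]; t=np.array(d['tvec'],float).ravel()
    return -R.T@t, R.T@np.linalg.inv(d['K'])@np.array([uv[0],uv[1],1.])
def onz(d,uv,z):
    o,v=ray(d,uv); return o+v*(z-o[2])/v[2]
def tri(d1,p1,d2,p2):
    (a,u),(b,v)=ray(d1,p1),ray(d2,p2); u=u/np.linalg.norm(u);v=v/np.linalg.norm(v)
    s=np.linalg.lstsq(np.c_[u,-v],b-a,rcond=None)[0]; P,Q=a+u*s[0],b+v*s[1]; return (P+Q)/2,np.linalg.norm(P-Q)
def proj(d,P): return cv2.projectPoints(np.array(P,float).reshape(-1,3),np.array(d['rvec'],float),np.array(d['tvec'],float),np.array(d['K']),None)[0].reshape(-1,2)
E
python3 - <<'E'
from h import *
for n in('scene','top'):
    d=shot(n,n+'0'); print(n,d['K'][0],d['K'][1],ray(d,(280,210)))
    cv2.imwrite(f'pics/{n}0b.png',cv2.resize(d['frame'],(800,600),interpolation=2))
print(manip.get_state())
E
```

```text
pics
scene [455.6788088    0.         283.40187829] [  0.         455.6788088  204.50922563] (array([ 1.11863294, -0.61202939,  0.84706412]), array([-0.4956037 ,  0.56103186, -0.66319013]))
top [518.5839879    0.         281.73974777] [  0.         518.5839879  210.58068719] (array([ 0.3250554 , -0.0047463 ,  1.55381056]), array([ 0.16642317,  0.00812128, -0.98602732]))
{'clock': 0.1, 'qpos': array([ 1.19901158e+00,  2.76545531e-01,  1.50602048e+00,  3.19053134e-05,
        1.36072231e+00, -1.21010394e-01]), 'qd': array([ 1.26008992e-03, -3.83118752e-05, -3.20275500e-03,  6.11119769e-04,
        5.99222642e-05,  1.21375038e-03]), 'effort': array([ 7.26774524e-04, -4.17703271e+01, -2.46402311e+01, -3.72042123e-04,
        5.75568571e-03, -2.25290063e-05]), 'position': array([0.14251189, 0.55656126, 0.23051281]), 'ee_rot': array([ 4.21789413e-04,  7.89987259e-01,  6.13122673e-01, -7.35639779e-04]), 'contact_force': array([ 0.09120479, -0.12132469,  0.27519187]), 'moment': array([-0.03267366,  0.04855773,  0.04158102]), 'width': 0.08504653748464716}
```

View pics/scene0b.png

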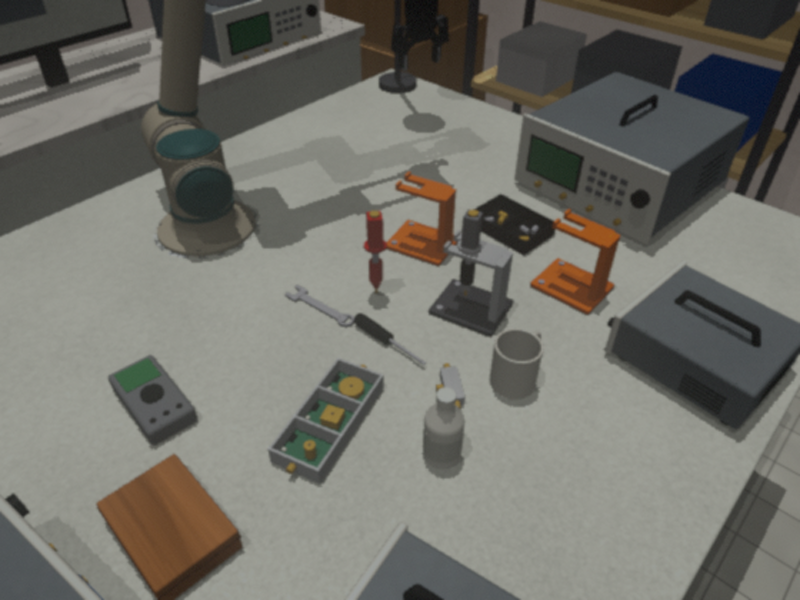

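View pics/top0b.png

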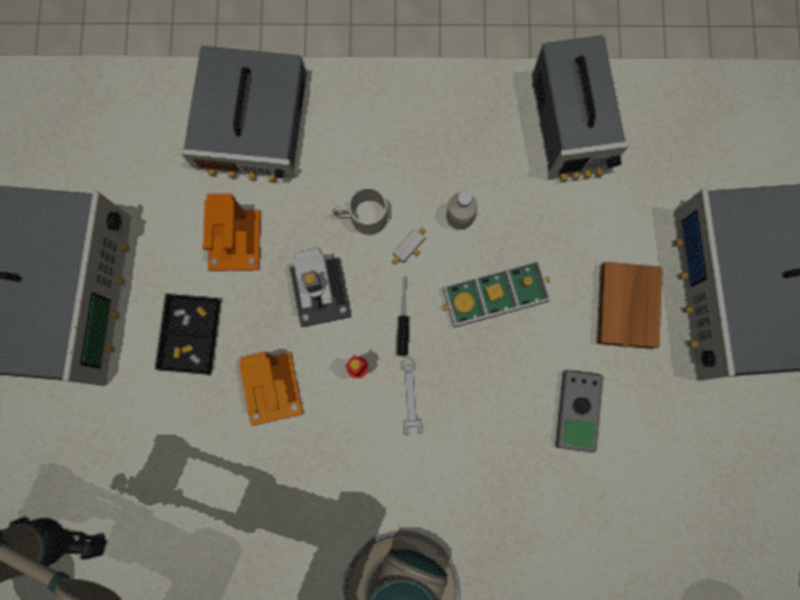

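The scene view shows the grey stand with the probe at about (470,260) and the module at (328,420), with the post nearest the camera, the block in the middle and the disc farthest. In the top view the probe is at (312,280) and the module at (496,294), with the fork opening towards the robot. Next I measure on zoomed crops.

```bash
python3 - <<'E'
from h import *
T,S=load('top0'),load('scene0')
def crop(d,x,y,w,h): return cv2.resize(d['frame'][y:y+h,x:x+w],(400,300),interpolation=cv2.INTER_CUBIC)
a=np.vstack([np.hstack([crop(T,190,165,80,60),crop(S,290,140,96,72)]),np.hstack([crop(T,306,176,84,63),crop(S,180,245,120,90)])])
cv2.imwrite('pics/c1.png',a)
def blobs(d,x0,y0,x1,y1,lo,hi,mn):
    hsv=cv2.cvtColor(d['frame'],cv2.COLOR_BGR2HSV); m=cv2.inRange(hsv,lo,hi); k=np.zeros_like(m);k[y0:y1,x0:x1]=m[y0:y1,x0:x1]
    n,l,s,c=cv2.connectedComponentsWithStats(k)
    return [(s[i],c[i]) for i in range(1,n) if s[i][4]>=mn]
for nm,d,b in(('T mod',T,(306,176,390,240)),('S mod',S,(180,245,300,340)),('T probe',T,(195,165,245,225)),('S probe',S,(310,140,350,180))):
    print(nm)
    for s,c in blobs(d,*b,(15,110,90),(32,255,255),6): print(s,c.round(2))
E
```

```text
T mod
[366 194   7   6  31] [368.97 196.26]
[382 194   3   3   6] [382.83 195.17]
[340 198  13  12 105] [346.03 203.87]
[318 205  14  14 154] [324.35 211.35]
[311 213   3   4  10] [312.  214.8]
S mod
[238 264  16  14 177] [245.67 270.21]
[225 284  16  13 148] [232.37 289.77]
[213 308   8   8  44] [216.18 311.59]
[201 324   6   6  25] [203.44 326.68]
T probe
[214 192   6   6  32] [216.5 194.5]
S probe
[328 147   7   4  23] [330.83 148.61]
```

View pics/c1.png

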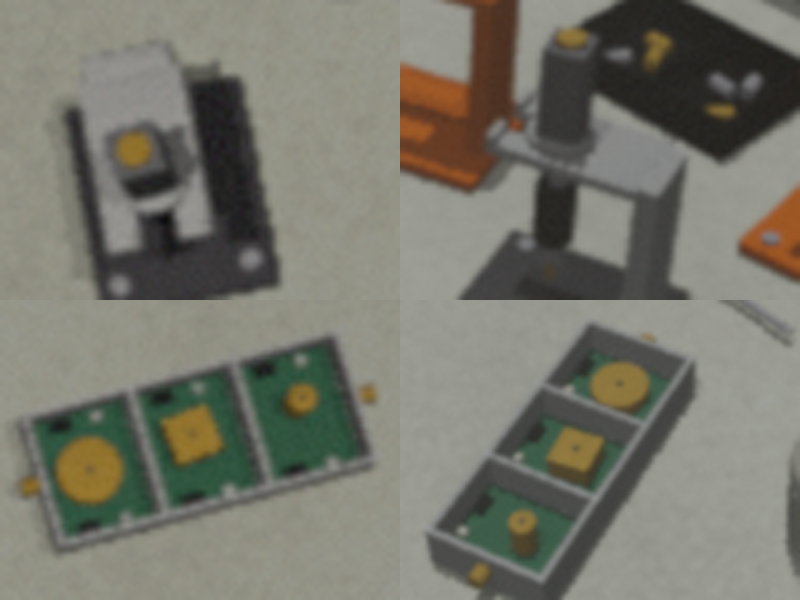

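The top-left crop shows the fork with the probe's stub at top pixel (216.5,194.5). The bottom crops show the centre marks: post at top (369,196.4) and scene (216.6,311), block at top (346.5,204.1) and scene (233.1,289.4). Next I triangulate these and fit the foot, fork and module directions.

```bash
python3 - <<'E'
from h import *
T,S=load('top0'),load('scene0')
for n,a,b,z in(('stub',(216.5,194.5),(330.8,148.6),.22),('post',(369,196.4),(216.6,311),.032),('block',(346.5,204.1),(233.1,289.4),.024),('disc',(324.4,211.3),(245.7,270.0),.018)):
    P,e=tri(T,a,S,b); print(n,P.round(4),'gap',round(e,4),'T@z',onz(T,a,z).round(4),'S@z',onz(S,b,z).round(4))
g=cv2.cvtColor(T['frame'],cv2.COLOR_BGR2HSV)
def rect(m,z,nm):
    c=max(cv2.findContours(m,0,1)[0],key=cv2.contourArea); h=cv2.boxPoints(cv2.minAreaRect(c))
    W=np.array([onz(T,p,z)[:2] for p in h]); e=np.diff(np.r_[W,W[:1]],axis=0)
    print(nm,'ctr',W.mean(0).round(4),'len',np.linalg.norm(e,axis=1).round(4),'ang',np.degrees(np.arctan2(e[:,1],e[:,0])).round(1), 'bb',cv2.boundingRect(c))
def roi(m,x0,y0,x1,y1):
    k=np.zeros_like(m);k[y0:y1,x0:x1]=m[y0:y1,x0:x1];return k
V=g[...,2]
ref=np.median(V[230:250,225:250]);print('table V',ref, 'foot',V[215,238],'plate',V[180,218],V[213,211])
foot=roi(cv2.inRange(V,0,100),198,165,252,232); rect(foot,.012,'foot')
# fork plate: bright, low sat, inside crop
pl=roi(((V>135)&(g[...,1]<25)).astype(np.uint8)*255,200,168,236,218); rect(pl,.145,'plate')
cv2.imwrite('pics/m.png',np.hstack([cv2.resize(x[165:235,190:260],(350,350),interpolation=0) for x in(foot,pl)]))
m=roi(cv2.inRange(g,(35,80,30),(95,255,255)),300,170,395,240)
pts=cv2.findNonZero(m); h=cv2.boxPoints(cv2.minAreaRect(pts)); W=np.array([onz(T,p,.006)[:2] for p in h]); e=np.diff(np.r_[W,W[:1]],axis=0)
print('pcb',W.mean(0).round(4),np.linalg.norm(e,axis=1),np.degrees(np.arctan2(e[:,1],e[:,0])))
E
```

```text
stub [0.5904 0.1732 0.219 ] gap 0.0002 T@z [0.5903 0.1731 0.22  ] S@z [0.5913 0.1718 0.22  ]
post [ 0.6253 -0.2578  0.0307] gap 0.0006 T@z [ 0.6249 -0.2578  0.032 ] S@z [ 0.6262 -0.2581  0.032 ]
block [ 0.6037 -0.1903  0.0227] gap 0.0029 T@z [ 0.6025 -0.1912  0.024 ] S@z [ 0.6054 -0.1898  0.024 ]
disc [ 0.5813 -0.1256  0.0169] gap 0.0003 T@z [ 0.5812 -0.1254  0.018 ] S@z [ 0.5819 -0.1263  0.018 ]
table V 149.0 foot 88 plate 140 119
foot ctr [0.6058 0.1789] len [0.1126 0.1416 0.1109 0.1413] ang [ -78.  -167.8  101.8   12.9] bb (203, 178, 43, 51)
plate ctr [0.6437 0.1814] len [0.0978 0.0741 0.097  0.0741] ang [ -89.6 -178.7   90.4    1.9] bb (200, 168, 36, 27)
pcb [ 0.6036 -0.1948] [0.1921332  0.07248794 0.19070682 0.07207852] [ -73.45766192 -165.55045572  106.43075649   15.57220367]
```

View pics/m.png

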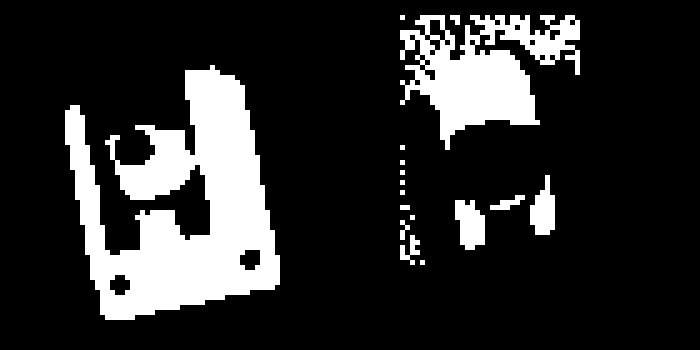

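```bash
cat >> h.py <<'E'
def plan(P,yaw=None,n=None):
    from scipy.spatial.transform import Rotation as Ro
    s=manip.get_state(); w,x,y,z=s['ee_rot']; R=Ro.from_quat([x,y,z,w]).as_matrix()
    d=R.T@(np.array(P)-s['position'])*1e3; a=np.degrees(np.arctan2(R[1,0],R[0,0]))
    t=0 if yaw is None else -((yaw-a+90)%180-90)
    n=n or int(np.ceil(max(abs(d).max()/40,abs(t)/7)))
    print('t',round(s['clock'],2),'pos',s['position'].round(4),'x-ang',round(a,2),'tilt z',R[:,2].round(4),'F',s['contact_force'].round(2),'w',round(s['width'],4))
    print('shift mm',d.round(1),'turn',round(t,1),'rows',n,'per row',(d/n).round(2),round(t/n,2)); return d,t
E
python3 - <<'E'
from h import *
T=load('top0')
px=lambda u,v:(190+u/5-.5,165+v/5-.5)
for n,a,b in(('right',(247,90),(278,287)),('left',(66,108),(101,316)),('front',(103,320),(278,287))):
    p,q=onz(T,px(*a),.012),onz(T,px(*b),.012); e=p-q; print(n,np.degrees(np.arctan2(e[1],e[0])).round(1),np.linalg.norm(e).round(4))
# fork prong middle near the mouth (mask right panel, x-350)
for m,n in(((121,227),(193,210)),):
    p,q=onz(T,px(*m),.147),onz(T,px(*n),.147); print('prongs',p.round(4),q.round(4),'mid',((p+q)/2).round(4),np.degrees(np.arctan2(*(p-q)[1::-1])).round(1))
plan([.5904,.1732,.26],101)
E
```

```text
right 9.9 0.1228
left 11.2 0.1298
front 101.2 0.1066
prongs [0.5615 0.1893 0.147 ] [0.5713 0.1499 0.147 ] mid [0.5664 0.1696 0.147 ] 103.9
t 0.1 pos [0.1425 0.5566 0.2305] x-ang 75.63 tilt z [-6.0e-04 -1.6e-03 -1.0e+00] F [ 0.09 -0.12  0.28] w 0.085
shift mm [-260.3  529.   -29.2] turn -25.4 rows 14 per row [-18.59  37.79  -2.08] -1.81
```

Request:
{"op": "carry_out", "data": {
  "series": [
    [[0, 0, -10], -6.4],
    [[0, 0, -10], -6.4],
    [[0, 0, -10], -6.4],
    [[0, 0, -5], -6.2],
    [[-36, 28, 0], 0],
    [[-36, 28, 0], 0],
    [[-36, 28, 0], 0],
    [[-36, 28, 0], 0],
    [[-36, 28, 0], 0],
    [[-36, 28, 0], 0]
  ],
  "fingers": 85
}}

```text
clock: 0.93
position: [0.3345, 0.3949, 0.2611]
ee_rot: [-0.001, 0.62, 0.784, -0.005]
contact_force: [1.4, 0.5, 0.3]
width: 0.0849
```

```bash
python3 -c "
from h import *
plan([.5904,.1732,.25],101)"
```

```text
t 0.93 pos [0.3345 0.3949 0.2611] x-ang 103.33 tilt z [-0.0086 -0.0068 -0.9999] F [1.38 0.5  0.3 ] w 0.0849
shift mm [-274.7  198.    10.4] turn 2.3 rows 7 per row [-39.24  28.28   1.49] 0.33
```

Request:
{"op": "carry_out", "data": {
  "series": [
    [[-34, 25, 1], 0],
    [[-34, 25, 1], 0],
    [[-34, 25, 1], 0],
    [[-34, 25, 1], 0],
    [[-34, 25, 1], 0],
    [[-34, 25, 1], 0],
    [[-34, 25, 1], 0],
    [[-20, 14, 1], 0],
    [[-8, 6, 1], 0],
    [[0, 0, 0], 0]
  ]
}}

```text
clock: 1.77
position: [0.5865, 0.1722, 0.2462]
ee_rot: [-0.002, 0.624, 0.781, -0.008]
contact_force: [0.9, 1.0, 0.5]
width: 0.0851
```

```bash
python3 -c "
from h import *
plan([.5904,.1732,.25],101)"
```

```text
t 1.77 pos [0.5865 0.1722 0.2462] x-ang 102.78 tilt z [-0.0131 -0.0104 -0.9999] F [0.87 0.99 0.52] w 0.0851
shift mm [ 0.1  3.9 -3.9] turn 1.8 rows 1 per row [ 0.14  3.93 -3.87] 1.78
```

Request:
{"op": "carry_out", "data": {
  "series": [
    [[0, 4, -4], 1.8],
    [[0, 0, 0], 0]
  ]
}}

```text
clock: 1.93
position: [0.5888, 0.1739, 0.2489]
ee_rot: [-0.004, 0.637, 0.771, -0.009]
contact_force: [0.1, 0.4, 1.0]
width: 0.0851
```

```bash
python3 -c "
from h import *
plan([.5904,.1732,.165],101)
T=shot('top','t1');S=shot('scene','s1')
def crop(d,x,y,w,h): return cv2.resize(d['frame'][y:y+h,x:x+w],(400,300),interpolation=cv2.INTER_CUBIC)
cv2.imwrite('pics/c2.png',np.hstack([crop(T,170,145,100,75),crop(S,280,110,120,90)]))"
```

```text
t 1.93 pos [0.5888 0.1739 0.2489] x-ang 100.87 tilt z [-0.0176 -0.0094 -0.9998] F [0.1  0.41 1.04] w 0.0851
shift mm [-0.5  3.1 83.8] turn -0.1 rows 3 per row [-0.15  1.02 27.95] -0.04
```

View pics/c2.png

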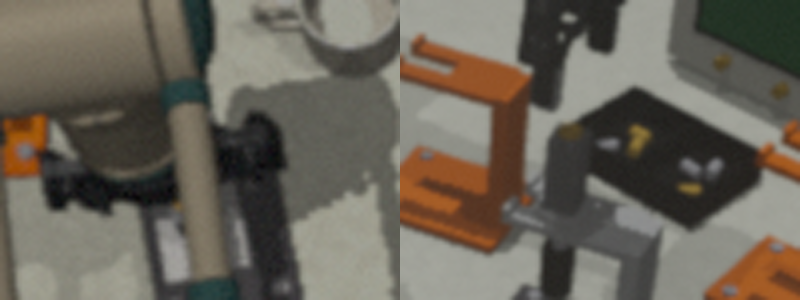

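The fingers straddle the probe's top (right panel, stub at about (570,130)), in line with the computed offsets. Now I descend.

Request:
{"op": "carry_out", "data": {
  "series": [
    [[0, 1, 16], 0],
    [[0, 1, 16], 0],
    [[0, 1, 16], 0],
    [[0, 0, 14], 0],
    [[0, 0, 10], 0],
    [[0, 0, 6], 0],
    [[0, 0, 4], 0],
    [[0, 0, 0], 0]
  ]
}}

```text
clock: 2.7
position: [0.5805, 0.1831, 0.1661]
ee_rot: [-0.005, 0.63, 0.777, -0.008]
contact_force: [-0.2, -0.9, 0.4]
width: 0.0851
```

```bash
python3 -c "
from h import *
plan([.5904,.1732,.165],101)"
```

```text
t 2.7 pos [0.5805 0.1831 0.1661] x-ang 101.94 tilt z [-0.0187 -0.0066 -0.9998] F [-0.21 -0.9   0.41] w 0.0851
shift mm [-11.7   7.7   0.9] turn 0.9 rows 1 per row [-11.69   7.67   0.94] 0.94
```

Request:
{"op": "carry_out", "data": {
  "series": [
    [[-6, 4, 0], -0.4],
    [[-6, 4, 0], -0.4],
    [[0, 0, 0], 0],
    [[0, 0, 0], 0]
  ]
}}

```text
clock: 3.03
position: [0.5933, 0.1725, 0.1683]
ee_rot: [-0.004, 0.623, 0.782, -0.007]
contact_force: [0.1, -0.2, -0.7]
width: 0.0851
```

```bash
python3 -c "
from h import *
plan([.5904,.1732,.165],101)"
```

```text
t 3.03 pos [0.5933 0.1725 0.1683] x-ang 102.89 tilt z [-0.0142 -0.0061 -0.9999] F [ 0.09 -0.16 -0.74] w 0.0851
shift mm [ 1.3 -2.6  3.3] turn 1.9 rows 1 per row [ 1.3  -2.58  3.31] 1.89
```

Request:
{"op": "carry_out", "data": {
  "series": [
    [[1, -3, 3], 1.9],
    [[0, 0, 0], 0],
    [[0, 0, 0], 0]
  ]
}}

```text
clock: 3.28
position: [0.5919, 0.172, 0.1667]
ee_rot: [-0.002, 0.637, 0.771, -0.006]
contact_force: [-0.3, 0.1, -0.1]
width: 0.0849
```

```bash
python3 -c "
from h import *
plan([.5904,.1732,.165],101)"
```

```text
t 3.28 pos [0.5919 0.172  0.1667] x-ang 100.87 tilt z [-0.0109 -0.0055 -0.9999] F [-0.34  0.12 -0.09] w 0.0849
shift mm [ 1.4 -1.3  1.7] turn -0.1 rows 1 per row [ 1.45 -1.27  1.72] -0.13
```

Request:
{"op": "carry_out", "data": {
  "series": [
    [[1.5, -1.5, 1.5], 0],
    [[0, 0, 0], 0],
    [[0, 0, 0], 0],
    [[0, 0, 0], 0],
    [[0, 0, 0], 0],
    [[0, 0, 0], 0],
    [[0, 0, 0], 0],
    [[0, 0, 0], 0],
    [[0, 0, 0], 0],
    [[0, 0, 0], 0]
  ],
  "fingers": 10,
  "squeeze": 50
}}

```text
clock: 4.12
position: [0.5908, 0.1734, 0.1662]
ee_rot: [-0.002, 0.636, 0.771, -0.005]
contact_force: [0.0, -0.4, -0.2]
width: 0.0288
```

```bash
python3 -c "
from h import *
plan([.5904,.1732,.165],101)"
```

```text
t 4.12 pos [0.5908 0.1734 0.1662] x-ang 100.98 tilt z [-0.009  -0.0051 -0.9999] F [ 0.04 -0.38 -0.23] w 0.0288
shift mm [-0.1 -0.5  1.2] turn -0.0 rows 1 per row [-0.09 -0.45  1.23] -0.02
```

Request:
{"op": "carry_out", "data": {
  "series": [
    [[0, 0, -5], 0],
    [[0, 0, -5], 0],
    [[0, 0, -4], 0],
    [[0, 0, 0], 0],
    [[0, 0, 0], 0]
  ]
}}

```text
clock: 4.53
position: [0.5906, 0.1734, 0.1811]
ee_rot: [-0.002, 0.636, 0.771, -0.005]
contact_force: [-0.2, -0.5, -1.2]
width: 0.0293
```

```bash
python3 -c "
from h import *
plan([.5905-.068*.982,.1732-.068*.188,.1812],101,n=8)"
```

```text
t 4.53 pos [0.5906 0.1734 0.1811] x-ang 100.98 tilt z [-0.0103 -0.0053 -0.9999] F [-0.17 -0.47 -1.23] w 0.0293
shift mm [ -0.  -68.1   0.6] turn -0.0 rows 8 per row [-0.   -8.52  0.08] -0.0
```

Request:
{"op": "carry_out", "data": {
  "series": [
    [[0, -7, 0], 0],
    [[0, -8, 0], 0],
    [[0, -8, 0], 0],
    [[0, 0, 0], 0]
  ]
}}

```text
clock: 4.87
position: [0.5652, 0.1685, 0.1809]
ee_rot: [-0.003, 0.636, 0.772, -0.006]
contact_force: [0.4, -0.1, -1.4]
width: 0.0286
```

```bash
python3 -c "
from h import *
plan([.5905-.070*.982,.1732-.070*.188,.1812],101,n=6)"
```

```text
t 4.87 pos [0.5652 0.1685 0.1809] x-ang 100.98 tilt z [-0.0122 -0.0056 -0.9999] F [ 0.37 -0.08 -1.44] w 0.0286
shift mm [ -0.1 -44.2   0.2] turn -0.0 rows 6 per row [-0.01 -7.37  0.04] -0.0
```

Request:
{"op": "carry_out", "data": {
  "series": [
    [[0, -8, 0], 0],
    [[0, -8, 0], 0],
    [[0, -8, 0], 0],
    [[0, -8, 0], 0],
    [[0, -8, 0], 0],
    [[0, -5, 0], 0],
    [[0, 0, 0], 0],
    [[0, 0, -6], 0],
    [[0, 0, -14], 0],
    [[0, 0, -14], 0]
  ]
}}

```text
clock: 5.7
position: [0.5125, 0.1585, 0.2145]
ee_rot: [-0.005, 0.636, 0.772, -0.009]
contact_force: [-0.2, 0.7, -1.2]
width: 0.0291
```

```bash
python3 -c "
from h import *
S=shot('scene','s2');T=shot('top','t2')
def crop(d,x,y,w,h): return cv2.resize(d['frame'][y:y+h,x:x+w],(400,300),interpolation=cv2.INTER_CUBIC)
cv2.imwrite('pics/c3.png',np.hstack([crop(S,240,90,160,120),crop(T,160,140,160,120)]))
plan([.6253,-.2578,.225])"
```

```text
t 5.8 pos [0.5145 0.1589 0.2165] x-ang 100.99 tilt z [-0.0127 -0.0057 -0.9999] F [ 0.68 -0.17 -0.35] w 0.0291
shift mm [-430.2   29.2   -7.5] turn 0 rows 11 per row [-39.11   2.65  -0.68] 0.0
```

View pics/c3.png

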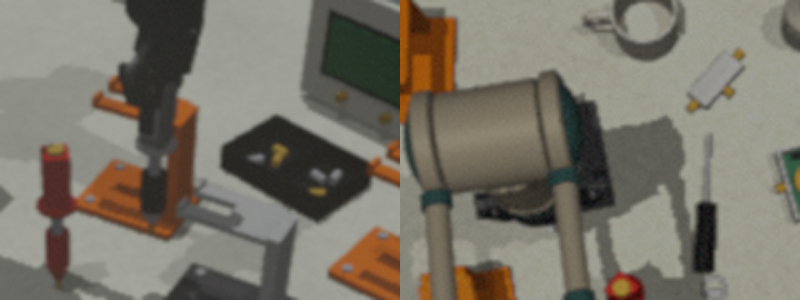

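Probe is held and clear of the fork in both panels: collar and barrel show below the gripper at (150,170), and the slot is empty at (215,200). Off to the module.

Request:
{"op": "carry_out", "data": {
  "series": [
    [[-15, 1, -1], 0],
    [[-30, 2, 0], 0],
    [[-30, 2, 0], 0],
    [[-30, 2, 0], 0],
    [[-30, 2, 0], 0],
    [[-30, 2, 0], 0],
    [[-30, 2, 0], 0],
    [[-30, 2, 0], 0],
    [[-30, 2, 0], 0],
    [[-30, 2, 0], 0]
  ]
}}

```text
clock: 6.63
position: [0.5924, -0.1218, 0.2134]
ee_rot: [-0.004, 0.632, 0.775, -0.004]
contact_force: [-0.3, -0.4, -1.0]
width: 0.0288
```

```bash
python3 -c "
from h import *
plan([.6253,-.2578,.225])"
```

```text
t 6.63 pos [ 0.5924 -0.1218  0.2134] x-ang 101.6 tilt z [-0.0116 -0.     -0.9999] F [-0.3  -0.4  -0.99] w 0.0288
shift mm [-139.8    4.7  -11.9] turn 0 rows 4 per row [-34.95   1.19  -2.99] 0.0
```

Request:
{"op": "carry_out", "data": {
  "series": [
    [[-26, 1, -2], 0],
    [[-26, 1, -1], 0],
    [[-26, 1, -1], 0],
    [[-22, 0, 0], 0],
    [[-16, 0, 0], 0],
    [[-10, 0, 0], 0],
    [[-4, 0, 0], 0],
    [[0, 0, 0], 0],
    [[0, 0, 0], 0]
  ]
}}

```text
clock: 7.38
position: [0.6238, -0.2624, 0.2095]
ee_rot: [-0.007, 0.635, 0.773, -0.005]
contact_force: [-0.0, 0.2, -0.6]
width: 0.0288
```

```bash
python3 -c "
from h import *
plan([.6253,-.2578,.205])
S=shot('scene','s3');T=shot('top','t3')
def crop(d,x,y,w,h): return cv2.resize(d['frame'][y:y+h,x:x+w],(400,300),interpolation=cv2.INTER_CUBIC)
cv2.imwrite('pics/c4.png',np.hstack([crop(S,160,230,120,90),crop(T,300,150,120,90)]))"
```

```text
t 7.38 pos [ 0.6238 -0.2624  0.2095] x-ang 101.18 tilt z [-0.0162  0.0014 -0.9999] F [-0.02  0.19 -0.6 ] w 0.0288
shift mm [4.2 2.4 4.5] turn 0 rows 1 per row [4.22 2.42 4.48] 0.0
```

View pics/c4.png

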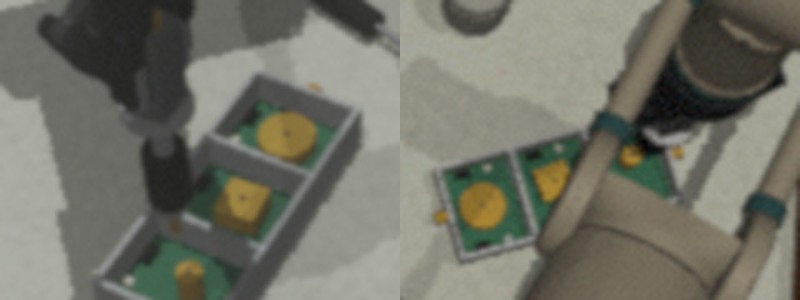

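In the scene crop the tip's end is at about (176,233), i.e. (212.6,299.7) in the full frame, above the post bay; the post top is at (190,268), i.e. (216.8,310.2). I compare this with the kinematic prediction of the tip.

```bash
python3 -c "
from h import *
S=load('s3')
print('tip ray at z', [onz(S,(212.4,299.6),z).round(4) for z in(.0735,.070)])
P=np.array([.6238,-.2624,.2095]); t=np.array([-.0162,.0014,-1]);g=np.array([-.009,-.005,0])
for nm,v in(('abs',t),('rel',t-g)): q=P+.136*v; print(nm,q.round(4),proj(S,q).round(1))
print(proj(S,[.6253,-.2578,.032]).round(1))"
```

```text
tip ray at z [array([ 0.6235, -0.2626,  0.0735]), array([ 0.6213, -0.261 ,  0.07  ])]
abs [ 0.6216 -0.2622  0.0735] [[211.9 299. ]]
rel [ 0.6228 -0.2615  0.0735] [[212.6 299.1]]
[[216.4 310.7]]
```

Request:
{"op": "carry_out", "data": {
  "series": [
    [[3, 2, 5], 0],
    [[1, 1, 8], 0],
    [[0, 0, 8], 0],
    [[0, 0, 6], 0],
    [[0, 0, 4], 0],
    [[0, 0, 0], 0],
    [[0, 0, 0], 0]
  ]
}}

```text
clock: 8.07
position: [0.625, -0.2514, 0.1757]
ee_rot: [-0.008, 0.632, 0.775, -0.004]
contact_force: [0.8, -0.0, -0.9]
width: 0.029
```

```bash
python3 -c "
from h import *
plan([.6260,-.2587,.164])"
```

```text
t 8.07 pos [ 0.625  -0.2514  0.1757] x-ang 101.53 tilt z [-0.017   0.0031 -0.9999] F [ 0.78 -0.01 -0.91] w 0.029
shift mm [-7.4 -0.3 11.7] turn 0 rows 1 per row [-7.41 -0.29 11.65] 0.0
```

Request:
{"op": "carry_out", "data": {
  "series": [
    [[-5, 0, 0], 0],
    [[0, 0, 0], 0],
    [[0, 0, 0], 0]
  ]
}}

```text
clock: 8.32
position: [0.6263, -0.2571, 0.1758]
ee_rot: [-0.007, 0.632, 0.775, -0.004]
contact_force: [-0.4, 0.4, -2.3]
width: 0.0291
```

```bash
python3 -c "
from h import *
plan([.6260,-.2587,.164])"
```

```text
t 8.32 pos [ 0.6263 -0.2571  0.1758] x-ang 101.53 tilt z [-0.0168  0.0027 -0.9999] F [-0.45  0.39 -2.26] w 0.0291
shift mm [-1.6 -0.4 11.8] turn 0 rows 1 per row [-1.56 -0.39 11.77] 0.0
```

Request:
{"op": "carry_out", "data": {
  "series": [
    [[-1, 0, 3], 0],
    [[0, 0, 2], 0],
    [[0, 0, 1.5], 0],
    [[0, 0, 1], 0],
    [[0, 0, 0], 0]
  ]
}}

```text
clock: 8.73
position: [0.6268, -0.2592, 0.1684]
ee_rot: [-0.006, 0.633, 0.774, -0.004]
contact_force: [-0.6, 0.1, -1.0]
width: 0.0291
```

```bash
python3 -c "
from h import *
plan([.6260,-.2587,.164])"
```

```text
t 8.73 pos [ 0.6268 -0.2592  0.1684] x-ang 101.47 tilt z [-0.0151  0.0018 -0.9999] F [-0.62  0.14 -0.99] w 0.0291
shift mm [ 0.6 -0.6  4.4] turn 0 rows 1 per row [ 0.65 -0.6   4.37] 0.0
```

Request:
{"op": "carry_out", "data": {
  "series": [
    [[0, 0, 1.5], 0],
    [[0, 0, 1.5], 0],
    [[0, 0, 0], 0],
    [[0, 0, 0], 0]
  ]
}}

```text
clock: 9.07
position: [0.6271, -0.2593, 0.1664]
ee_rot: [-0.006, 0.633, 0.774, -0.004]
contact_force: [-0.4, -0.6, 1.1]
width: 0.0288
```

```bash
python3 -c "
from h import *
plan([.6260,-.2587,.164])"
```

```text
t 9.07 pos [ 0.6271 -0.2593  0.1664] x-ang 101.48 tilt z [-0.0136  0.001  -0.9999] F [-0.38 -0.64  1.08] w 0.0288
shift mm [ 0.7 -0.9  2.5] turn 0 rows 1 per row [ 0.75 -0.89  2.45] 0.0
```

Request:
{"op": "carry_out", "data": {
  "series": [
    [[0, 0, 1.5], 0],
    [[0, 0, 0.5], 0],
    [[0, 0, 0], 0],
    [[0, 0, 0.3], 0],
    [[0, 0, 0], 0],
    [[0, 0, 0.3], 0],
    [[0, 0, 0], 0],
    [[0, 0, 0.3], 0],
    [[0, 0, 0], 0]
  ]
}}

```text
clock: 9.82
position: [0.6271, -0.2592, 0.1648]
ee_rot: [-0.005, 0.633, 0.774, -0.004]
contact_force: [-1.1, 1.0, 1.5]
width: 0.029
```

```bash
python3 -c "
from h import *
plan([.6260,-.2587,.164])
S=shot('scene','s4')
cv2.imwrite('pics/c5.png',cv2.resize(S['frame'][255:345,160:280],(640,480),interpolation=cv2.INTER_CUBIC))"
```

```text
t 9.82 pos [ 0.6271 -0.2592  0.1648] x-ang 101.49 tilt z [-1.250e-02  3.000e-04 -9.999e-01] F [-1.08  0.99  1.52] w 0.029
shift mm [ 0.7 -0.9  0.8] turn 0 rows 1 per row [ 0.72 -0.95  0.81] 0.0
```

View pics/c5.png

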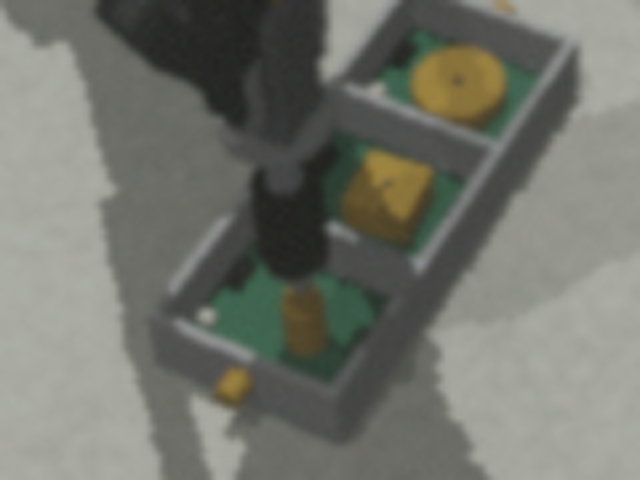

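The tip sits on the post's top centre, (302,288) in the crop, with about 2.7 N of contact held for over 0.7 s. Next I lift and go to the block.

Request:
{"op": "carry_out", "data": {
  "series": [
    [[0, 0, -6], 0],
    [[0, 0, -10], 0],
    [[0, 0, -10], 0],
    [[0, 0, -6], 0],
    [[0, 0, 0], 0],
    [[0, 0, 0], 0]
  ]
}}

```text
clock: 10.37
position: [0.6281, -0.2595, 0.1994]
ee_rot: [-0.005, 0.633, 0.774, -0.004]
contact_force: [0.8, 0.2, -1.4]
width: 0.0292
```

```bash
python3 -c "
from h import *
plan([.6045,-.1912,.198])"
```

```text
t 10.37 pos [ 0.6281 -0.2595  0.1994] x-ang 101.48 tilt z [-1.200e-02  3.000e-04 -9.999e-01] F [ 0.78  0.17 -1.41] w 0.0292
shift mm [71.6 -9.5  1.7] turn 0 rows 2 per row [35.79 -4.74  0.83] 0.0
```

Request:
{"op": "carry_out", "data": {
  "series": [
    [[8, -1, 0], 0],
    [[14, -2, 0], 0],
    [[14, -2, 0], 0],
    [[12, -1, 0], 0],
    [[8, -1, 0], 0],
    [[4, -1, 0], 0],
    [[0, 0, 0], 0],
    [[0, 0, 0], 0]
  ]
}}

```text
clock: 11.03
position: [0.6041, -0.193, 0.1985]
ee_rot: [-0.007, 0.632, 0.775, -0.004]
contact_force: [0.0, -0.0, -1.4]
width: 0.0292
```

```bash
python3 -c "
from h import *
plan([.6045,-.1912,.175])"
```

```text
t 11.03 pos [ 0.6041 -0.193   0.1985] x-ang 101.61 tilt z [-0.0152  0.0029 -0.9999] F [ 0.01 -0.03 -1.36] w 0.0292
shift mm [ 1.5  1.1 23.5] turn 0 rows 1 per row [ 1.51  1.13 23.47] 0.0
```

Request:
{"op": "carry_out", "data": {
  "series": [
    [[1, 1, 6], 0],
    [[0, 0, 8], 0],
    [[0, 0, 8], 0],
    [[0, 0, 5], 0],
    [[0, 0, 3], 0],
    [[0, 0, 0], 0],
    [[0, 0, 0], 0]
  ]
}}

```text
clock: 11.62
position: [0.6046, -0.1936, 0.1635]
ee_rot: [-0.007, 0.633, 0.774, -0.004]
contact_force: [-0.4, -0.7, -1.4]
width: 0.0286
```

```bash
python3 -c "
from h import *
plan([.6048,-.1916,.158])
S=shot('scene','s5')
cv2.imwrite('pics/c6.png',cv2.resize(S['frame'][245:335,170:290],(640,480),interpolation=cv2.INTER_CUBIC))"
```

```text
t 11.62 pos [ 0.6046 -0.1936  0.1635] x-ang 101.51 tilt z [-0.0168  0.0025 -0.9999] F [-0.44 -0.69 -1.36] w 0.0286
shift mm [1.9 0.7 5.5] turn 0 rows 1 per row [1.86 0.65 5.47] 0.0
```

View pics/c6.png

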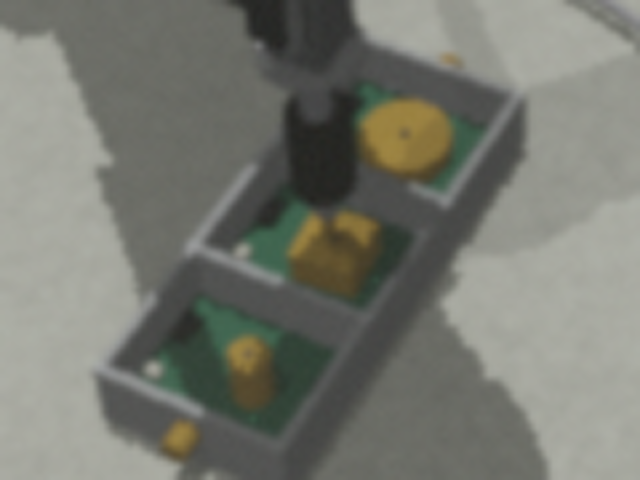

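The tip is just above the block's middle, at about (333,230), with the top face spanning (290–382, 212–262). Next I nudge 2 mm along tool x and press.

Request:
{"op": "carry_out", "data": {
  "series": [
    [[1.5, 0.5, 1.5], 0],
    [[0, 0, 1.5], 0],
    [[0, 0, 1], 0],
    [[0, 0, 1], 0],
    [[0, 0, 1], 0],
    [[0, 0, 0], 0],
    [[0, 0, 0], 0]
  ]
}}

```text
clock: 12.25
position: [0.6056, -0.1924, 0.1593]
ee_rot: [-0.006, 0.633, 0.774, -0.004]
contact_force: [-0.3, 0.8, 1.1]
width: 0.0289
```

```bash
python3 -c "
from h import *
plan([.6048,-.1916,.1565])"
```

```text
t 12.25 pos [ 0.6056 -0.1924  0.1593] x-ang 101.5 tilt z [-1.370e-02  9.000e-04 -9.999e-01] F [-0.31  0.84  1.13] w 0.0289
shift mm [ 0.9 -0.6  2.9] turn 0 rows 1 per row [ 0.93 -0.56  2.85] 0.0
```

Request:
{"op": "carry_out", "data": {
  "series": [
    [[0, 0, 1.5], 0],
    [[0, 0, 0.5], 0],
    [[0, 0, 0], 0],
    [[0, 0, 0.3], 0],
    [[0, 0, 0], 0],
    [[0, 0, 0.3], 0],
    [[0, 0, 0], 0],
    [[0, 0, 0.3], 0],
    [[0, 0, 0], 0],
    [[0, 0, 0], 0]
  ]
}}

```text
clock: 13.08
position: [0.6055, -0.1924, 0.1574]
ee_rot: [-0.005, 0.633, 0.774, -0.004]
contact_force: [-1.1, 0.9, 1.3]
width: 0.0293
```

```bash
python3 -c "
from h import *
plan([.6048,-.1916,.1565])"
```

```text
t 13.08 pos [ 0.6055 -0.1924  0.1574] x-ang 101.51 tilt z [-1.280e-02  5.000e-04 -9.999e-01] F [-1.07  0.9   1.29] w 0.0293
shift mm [ 0.9 -0.6  0.9] turn 0 rows 1 per row [ 0.91 -0.56  0.87] 0.0
```

Request:
{"op": "carry_out", "data": {
  "series": [
    [[0, 0, -6], 0],
    [[0, 0, -12], 0],
    [[0, 0, -14], 0],
    [[0, 0, -14], 0],
    [[0, 0, -10], 0],
    [[0, 0, -4], 0],
    [[0, 0, 0], 0]
  ]
}}

```text
clock: 13.67
position: [0.6065, -0.1924, 0.2182]
ee_rot: [-0.006, 0.633, 0.774, -0.004]
contact_force: [0.5, -0.8, -1.9]
width: 0.0288
```

```bash
python3 -c "
from h import *
plan([.518,.1594,.215],101)"
```

```text
t 13.67 pos [ 0.6065 -0.1924  0.2182] x-ang 101.5 tilt z [-0.0148  0.0017 -0.9999] F [ 0.46 -0.79 -1.87] w 0.0288
shift mm [362.4 -16.5   5.1] turn 0.5 rows 10 per row [36.24 -1.65  0.51] 0.05
```

Request:
{"op": "carry_out", "data": {
  "series": [
    [[12, -5, 0], 0],
    [[25, -5, 0], 0],
    [[28, -5, 0], 0],
    [[28, -5, 0], 0],
    [[28, -4, 0], 0],
    [[28, 0, 0], 0],
    [[28, 0, 0], 0],
    [[28, 0, 0], 0],
    [[25, 0, 0], 0],
    [[12, 0, 0], 0]
  ]
}}

```text
clock: 14.5
position: [0.5206, 0.0524, 0.211]
ee_rot: [-0.015, 0.635, 0.772, -0.007]
contact_force: [-0.6, -0.9, -1.5]
width: 0.0291
```

```bash
python3 -c "
from h import *
plan([.518,.1594,.215],101)"
```

```text
t 14.5 pos [0.5206 0.0524 0.211 ] x-ang 101.07 tilt z [-0.0318  0.0073 -0.9995] F [-0.64 -0.88 -1.47] w 0.0291
shift mm [105.6  17.9  -3.1] turn 0.1 rows 3 per row [35.18  5.96 -1.04] 0.02
```

Request:
{"op": "carry_out", "data": {
  "series": [
    [[12, 2, -1], 0],
    [[18, 2, -1], 0],
    [[18, 2, 0], 0],
    [[18, 2, 0], 0],
    [[14, 2, 0], 0],
    [[10, 1, 0], 0],
    [[6, 1, 0], 0],
    [[3, 1, 0], 0],
    [[0, 0, 0], 0],
    [[0, 0, 0], 0]
  ]
}}

```text
clock: 15.33
position: [0.4989, 0.1634, 0.2077]
ee_rot: [-0.022, 0.633, 0.774, -0.013]
contact_force: [0.9, 0.7, -1.6]
width: 0.0286
```

```bash
python3 -c "
from h import *
plan([.518,.1594,.1812],101)"
```

```text
t 15.33 pos [0.4989 0.1634 0.2077] x-ang 101.47 tilt z [-0.0496  0.0078 -0.9987] F [ 0.88  0.67 -1.63] w 0.0286
shift mm [-8.2 19.2 25.5] turn 0.5 rows 1 per row [-8.16 19.2  25.53] 0.47
```

Request:
{"op": "carry_out", "data": {
  "series": [
    [[-3, 6, 0], 0],
    [[-3, 6, 0], 0],
    [[-1, 4, 0], 0],
    [[0, 0, 0], 0],
    [[0, 0, 0], 0],
    [[0, 0, 0], 0]
  ]
}}

```text
clock: 15.83
position: [0.5194, 0.156, 0.2065]
ee_rot: [-0.021, 0.634, 0.773, -0.013]
contact_force: [-0.8, -0.6, -1.3]
width: 0.0289
```

```bash
python3 -c "
from h import *
plan([.518,.1594,.1812],101)"
```

```text
t 15.83 pos [0.5194 0.156  0.2065] x-ang 101.22 tilt z [-0.0489  0.0065 -0.9988] F [-0.76 -0.62 -1.35] w 0.0289
shift mm [ 3.2  0.5 25.3] turn 0.2 rows 1 per row [ 3.21  0.48 25.32] 0.22
```

Request:
{"op": "carry_out", "data": {
  "series": [
    [[2, 0, 6], 0],
    [[1, 0, 8], 0],
    [[0, 0, 7], 0],
    [[0, 0, 3], 0],
    [[0, 0, 0], 0],
    [[0, 0, 0], 0]
  ]
}}

```text
clock: 16.33
position: [0.5161, 0.1593, 0.1791]
ee_rot: [-0.022, 0.634, 0.773, -0.014]
contact_force: [-0.5, -0.3, -1.9]
width: 0.0288
```

```bash
python3 -c "
from h import *
plan([.5198,.1597,.1812],101)
S=shot('scene','s6')
cv2.imwrite('pics/c7.png',cv2.resize(S['frame'][110:215,265:405],(800,600),interpolation=cv2.INTER_CUBIC))"
```

```text
t 16.33 pos [0.5161 0.1593 0.1791] x-ang 101.22 tilt z [-0.0516  0.0062 -0.9987] F [-0.46 -0.25 -1.87] w 0.0288
shift mm [-0.3  3.6 -2.3] turn 0.2 rows 1 per row [-0.29  3.65 -2.32] 0.22
```

View pics/c7.png

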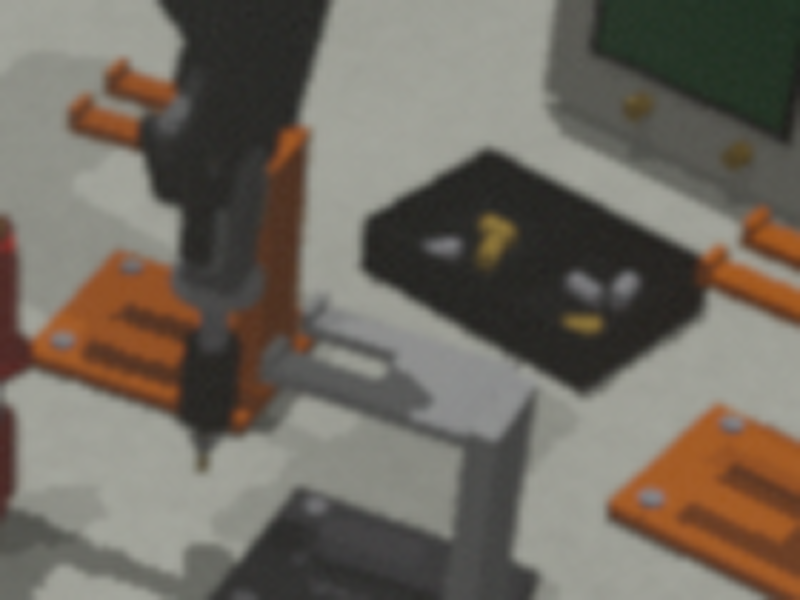

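The probe hangs in front of the mouth: prong ends at (270,355) and (315,310), collar at (215,285), just above fork height. Next I plan the slide in.

Request:
{"op": "carry_out", "data": {
  "series": [
    [[0, 3, -2], 0],
    [[0, 0, 0], 0],
    [[0, 0, 0], 0]
  ]
}}

```text
clock: 16.63
position: [0.5197, 0.1601, 0.1817]
ee_rot: [-0.022, 0.634, 0.773, -0.014]
contact_force: [-0.7, -0.5, -1.1]
width: 0.0291
```

```bash
python3 -c "
from h import *
plan([.5905,.1732,.1825],101,n=9)"
```

```text
t 16.63 pos [0.5197 0.1601 0.1817] x-ang 101.23 tilt z [-0.0505  0.0064 -0.9987] F [-0.74 -0.5  -1.09] w 0.0291
shift mm [-0.9 71.8 -4.3] turn 0.2 rows 9 per row [-0.1   7.98 -0.48] 0.03
```

Request:
{"op": "carry_out", "data": {
  "series": [
    [[-0.5, 6, -0.5], 0],
    [[0, 8, -0.5], 0],
    [[0, 8, -0.5], 0],
    [[0, 4, 0], 0],
    [[0, 0, 0], 0]
  ]
}}

```text
clock: 17.05
position: [0.5496, 0.1653, 0.183]
ee_rot: [-0.02, 0.634, 0.773, -0.012]
contact_force: [0.3, 0.1, -1.5]
width: 0.0292
```

```bash
python3 -c "
from h import *
plan([.5905,.1732,.1825],101,n=5)"
```

```text
t 17.05 pos [0.5496 0.1653 0.183 ] x-ang 101.22 tilt z [-0.0468  0.007  -0.9989] F [ 0.32  0.13 -1.47] w 0.0292
shift mm [-0.2 41.6 -1.3] turn 0.2 rows 5 per row [-0.03  8.32 -0.27] 0.04
```

Request:
{"op": "carry_out", "data": {
  "series": [
    [[0, 8, 0], 0],
    [[0, 8, -0.5], 0],
    [[0, 8, -0.5], 0],
    [[0, 8, 0], 0],
    [[0, 5, 0], 0],
    [[0, 0, 0], 0],
    [[0, 0, 0], 0]
  ]
}}

```text
clock: 17.63
position: [0.5909, 0.1734, 0.1812]
ee_rot: [-0.021, 0.634, 0.773, -0.012]
contact_force: [-0.9, 0.3, -0.2]
width: 0.0291
```

```bash
python3 -c "
from h import *
plan([.5905,.1732,.1675],101,n=5)"
```

```text
t 17.63 pos [0.5909 0.1734 0.1812] x-ang 101.22 tilt z [-0.0477  0.0069 -0.9988] F [-0.94  0.3  -0.18] w 0.0291
shift mm [-0.3  0.2 13.7] turn 0.2 rows 5 per row [-0.07  0.03  2.74] 0.04
```

Request:
{"op": "carry_out", "data": {
  "series": [
    [[0, 0, 4], 0],
    [[0, 0, 4], 0],
    [[0, 0, 3], 0],
    [[0, 0, 1.5], 0],
    [[0, 0, 0], 0],
    [[0, 0, 0], 0]
  ]
}}

```text
clock: 18.13
position: [0.5885, 0.1733, 0.167]
ee_rot: [-0.021, 0.634, 0.773, -0.013]
contact_force: [0.5, 0.7, -0.4]
width: 0.0293
```

```bash
python3 -c "
from h import *
plan([.5905,.1732,.1662],101,n=5)"
```

```text
t 18.13 pos [0.5885 0.1733 0.167 ] x-ang 101.22 tilt z [-0.05    0.0064 -0.9987] F [ 0.51  0.71 -0.43] w 0.0293
shift mm [-0.5  2.   0.7] turn 0.2 rows 5 per row [-0.09  0.4   0.14] 0.04
```

Request:
{"op": "carry_out", "data": {
  "series": [
    [[0, 2, 0.5], 0],
    [[0, 0, 0.5], 0],
    [[0, 0, 0], 0]
  ]
}}

```text
clock: 18.38
position: [0.5896, 0.1735, 0.1672]
ee_rot: [-0.022, 0.634, 0.773, -0.014]
contact_force: [-0.4, -0.3, 0.3]
width: 0.0286
```

Request:
{"op": "carry_out", "data": {
  "series": [
    [[0, 0, 0], 0],
    [[0, 0, 0], 0],
    [[0, 0, 0], 0],
    [[0, 0, 0], 0],
    [[0, 0, 0], 0],
    [[0, 0, 0], 0],
    [[0, 0, 0], 0],
    [[0, 0, 0], 0]
  ],
  "fingers": 85
}}

```text
clock: 19.05
position: [0.5911, 0.1738, 0.1677]
ee_rot: [-0.02, 0.634, 0.773, -0.012]
contact_force: [-0.0, -0.1, 1.4]
width: 0.0855
```

```bash
python3 -c "
from h import *
plan([.5905,.1732,.27],101,n=5)
S=shot('scene','s7')
cv2.imwrite('pics/c8.png',cv2.resize(S['frame'][110:215,265:405],(800,600),interpolation=cv2.INTER_CUBIC))"
```

```text
t 19.05 pos [0.5911 0.1738 0.1677] x-ang 101.22 tilt z [-0.0473  0.007  -0.9989] F [-0.01 -0.06  1.42] w 0.0855
shift mm [   1.2   -5.4 -102.2] turn 0.2 rows 5 per row [  0.23  -1.07 -20.44] 0.04
```

View pics/c8.png

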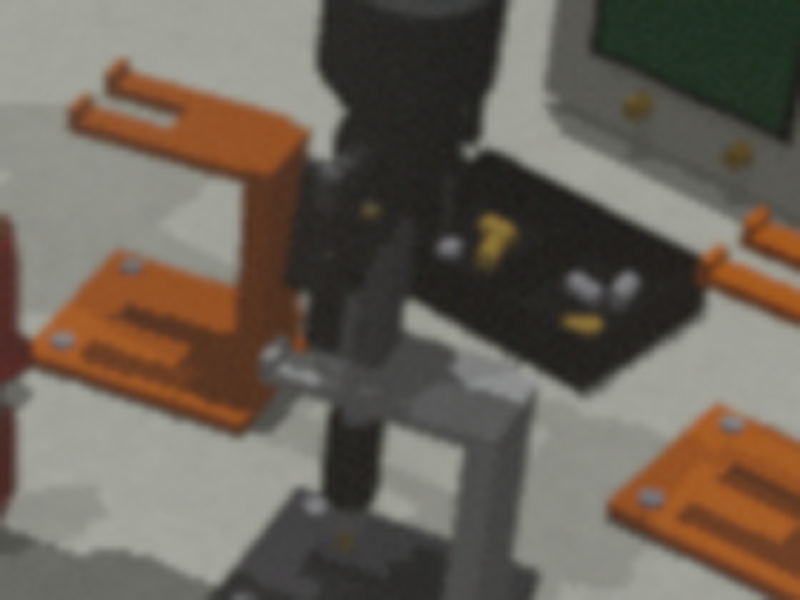

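The probe hangs in the fork with its collar on the plate, and the fingers are open. I back straight up.

Request:
{"op": "carry_out", "data": {
  "series": [
    [[0, 0, -6], 0],
    [[0, -0.5, -12], 0],
    [[0, -0.5, -12], 0],
    [[0, -0.5, -14], 0],
    [[0, -0.5, -14], 0],
    [[0, -0.5, -14], 0],
    [[0, -0.5, -14], 0],
    [[0, -1, -14], 0],
    [[0, -1, -14], 0],
    [[0, 0, -6], 0]
  ]
}}

```text
clock: 19.93
position: [0.5909, 0.1717, 0.2946]
ee_rot: [-0.022, 0.634, 0.773, -0.014]
contact_force: [0.1, 0.7, -0.1]
width: 0.0848
```

Request:
{"op": "carry_out", "data": {
  "series": [
    [[-10, -10, -15], 0],
    [[-25, -25, -15], 0],
    [[-30, -30, -10], 0],
    [[-30, -30, 0], 0],
    [[-30, -30, 0], 0],
    [[-15, -15, 0], 0],
    [[0, 0, 0], 0],
    [[0, 0, 0], 0]
  ]
}}

```text
clock: 20.6
position: [0.481, 0.003, 0.3419]
ee_rot: [-0.019, 0.633, 0.774, -0.012]
contact_force: [0.2, 1.0, 0.3]
width: 0.085
```

```bash
python3 -c "
from h import *
plan([.5905,.1732,.27],101,n=5)
S=shot('scene','s8');T=shot('top','t8')
def blob(d,x0,y0,x1,y1):
    m=cv2.inRange(cv2.cvtColor(d['frame'][y0:y1,x0:x1],cv2.COLOR_BGR2HSV),(15,110,90),(32,255,255)); M=cv2.moments(m,True); return (x0+M['m10']/max(M['m00'],1),y0+M['m01']/max(M['m00'],1)),M['m00']
for n,b in(('top0',(205,185,230,205)),('t8',(205,185,230,205)),('scene0',(322,140,340,158)),('s8',(322,140,340,158))): print(n,blob(load(n),*b))
a=np.hstack([cv2.resize(S['frame'][110:215,265:405],(400,300),interpolation=2),cv2.resize(T['frame'],(400,300))])
cv2.imwrite('pics/c9.png',a)"
```

```text
t 20.6 pos [0.481  0.003  0.3419] x-ang 101.43 tilt z [-0.0449  0.0054 -0.999 ] F [0.2  0.98 0.26] w 0.085
shift mm [144.  144.1  67.8] turn 0.4 rows 5 per row [28.81 28.81 13.56] 0.09
top0 ((216.5, 194.5), 32.0)
t8 ((216.17142857142858, 195.25714285714287), 35.0)
scene0 ((330.82608695652175, 148.6086956521739), 23.0)
s8 ((330.27272727272725, 148.27272727272728), 22.0)
```

View pics/c9.png

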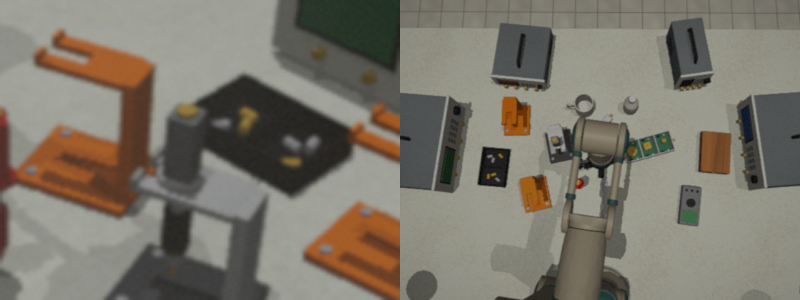

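The probe hangs upright in the fork. Its stub is within 1 px of its starting pixel in both views (about 2 mm), and the robot is clear. I hand in.

```bash
python3 -c "
from h import *
print(manip.sign_off())"
```

```text
the job is handed in; nothing more can be done
None
```

The probe touched the post and then the block, and hangs in the fork again. I handed the job in at about 20.6 s of the 58 s; no verdict was reported.

- **Touches:** I held the spring tip on the post, then on the block, each for about 0.8 s. The wrist force, less the probe's weight, put the contact at about 2.5 N each time. A picture showed the tip on the post's centre. On the block, a picture just before contact showed it over the middle, and I then nudged it about 2 mm on the computed position.
- **Final state:** The probe hangs upright, with its collar on both prongs. Its top is within 1 pixel (about 2 mm) of where it started in both views. The gripper is open and well clear. I did not measure the bystanders one by one. The last picture shows none out of place, but the arm hides some of them.
- **What disagreed:**
  - The tool tilted to about 0.05 rad during the faster moves. That was in line with the slot, so it did not hinder the insertion.
  - The arm also drifted sideways by up to about 12 mm on some moves. I corrected this before the grasp and before each touch.
  - The two views of the block differed by 2.9 mm. I aimed at the middle of the two.

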